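Release the dry box's sprung latch and open the lid

TASK

The black dry box is held shut by the orange sprung latch knob on its front. Pull the knob up, turn it anticlockwise (seen from above) until it drops fully home into its second notch, without forcing it, let go, and then lift the lid by its bar handle to well over 45 degrees, where it stays by itself; leave the knob in its new notch and the other things on the shelf alone.

Things in the scene. Friction and masses are not known exactly. Their poses are not given: they have to be found in the camera images.
- dry_box: black plastic dry box, fixed to the shelf: 160 (its x) by 240 (its y) by 100 mm high, 109 mm with the lid shut. Origin: centre of its underside; x points from the latch side to the hinge side, z up. The latch knob stands on a bracket outside the front (-x) wall at x -106.5, y +55 mm, its axis vertical; the shut lid's edge is 25 mm from that axis
- knob_grip (a point): on the knob's axis at the height to grip. The orange wing to pinch is 36 mm long (point x), 12 mm thick (point y), 34 mm tall: its top is 11 mm above this point, its foot 23 mm below, on a round 24 mm hub. Within 40 mm of the axis nothing else comes higher than the wing's foot. Axes turn and rise with the knob, z up
- tongue_tip (a point): tip of the knob's orange tongue (9 mm wide, 4 mm thick, reaching 31 mm from the axis along the knob's +x, 29 mm below the grip point). Latched, it lies 1.5 mm over the lid's edge and blocks the lid. Pushing it against the lid with over 25 N damages it
- pin_tip (a point): tip of the orange 5 mm square pin under the knob, opposite the tongue, 28.5 mm from the axis. It sits in a 7 mm wide notch of an aluminium crown of 15 to 25 mm radius. Forcing it against a notch wall with over 25 N (0.5 N m on the knob) damages it
- plunger (a joint): how far the knob is pulled up, m: 0 fully home, 0.014 end stop. A spring pulls it down, 4.5 N at 0, 7 N at 0.010. It turns only when up by more than 0.0075. Let down between notches, the pin rests on the crown's flat top at about 0.0075 and slides there as the knob is turned, even by loosely held fingers; over a notch the spring snaps it down to 0
- knob (a joint): turn of the knob, rad, anticlockwise from above: 0 (within 0.03) in the first notch. The second notch is on an adjustable sector, between 0.85 and 1.4 at a place that is not measured, to be found by feel; it catches within about 0.05 either way, and there the tongue is clear of the lid. End stop at 1.62; no third notch
- lid_handle (a point): middle of the lid's handle: a round aluminium bar 10 mm thick along the box's y, 70 mm between the centres of its two posts, 30 mm above the lid's top, 27 mm from the lid's front edge. The bar can turn in a pinch as the lid swings
- lid_hinge (a point): point on the lid's hinge axis at the far side of the box, in line with the handle; the axis runs along the box's y. The shut handle lies 135 mm nearer the front and 38 mm higher than it
- lid (a joint): lid angle, rad: 0 shut, grows as it opens, 1.9 end stop. A stiff hinge keeps it where it is left; lifting takes about 3 to 5 N at the handle
- step_rings: three stepped aluminium rings nested together, 82 mm across, 24 mm high, a bystander; origin under its centre
- lens_hood: grey lens hood standing on its narrow end, 88 mm across, 45 mm high, a bystander; origin under its centre
- filter_tin_center (a point): round steel filter tin on its side, 76 mm across, 24 mm wide, a bystander; its centre
- zoom_lens: black lens standing up, 74 mm across, 85 mm high, a bystander; origin under its centre
- silica_can: can of drying agent, 60 mm across, 90 mm high, a bystander; origin under its centre
- lens_brush: lens brush lying down, a bystander
- card_case: blue memory card case, 75 by 110 by 22 mm, a bystander; origin under its centre

How it is judged:
By the outcome, as a careful person would: the job done as asked, in the order asked, and still so for the second after the job is handed in, with the robot touching nothing.
It also fails if it takes over 67 s, if anything falls off the work surface, if the arm or the gripper's body presses on something with over 40 N, if the wrist force passes 120 N, or if a joint passes its speed limit or range.

ROBOT

A 6-joint arm with a two-finger parallel gripper is mounted at the origin on the work surface. World frame = base frame: x ahead of the robot, y to its left, z up, the work surface at z = 0. Lengths are in m, angles in degrees, forces in N, time in s.
With the tool pointing down it reaches from about 0.3 to 0.75 m from the base axis. Payload 8.5 kg.
Tool frame: the origin (TCP) lies at the very end of the fingers, on their centre line; the grasp point (between the pads) lies 19 mm behind it; z points along the fingers, y is the line along which they close (so a half turn about z gives the same grasp; the last joint's range is limited). The gripper opens to 85 mm and grips with 20 to 120 N. Pads are 22 mm wide; open, the fingers measure 114 mm over their backs; the gripper's body (76 mm by 85 mm) begins 54 mm behind the grasp point. The pads swing forward as they close: fully open they stand 13 mm farther back than shut.
Start: joints at [59.169, 21.807, 74.336, -0, 83.858, -12.336], TCP at [0.174, 0.522, 0.231] pointing down, gripper open.
Joint ranges: [-178.18, 178.18], [-50.72, 133.34], [12.68, 142.11], [-81.47, 261.47], [9.98, 163.14], [-165.26, 165.26]. Speed limits (degrees/s): [136.94, 136.94, 180, 180, 180, 180].

INTERFACE

Orientations are given as a 3x3 rotation matrix whose columns are the frame's x, y, z axes.
In Python, from rig import observe, cams, ticket gives the robot as it stands.
- The arm moves only by the tool move_arm, never from a script. Its arguments are lists of equal length, an entry for each row: "jaw": the finger opening in cm, from 0 to 8.54; "dp": the shift along the tool's x, y, z in cm, a list of three; "turn": the turn, a rotation vector about the tool's x, y, z in rad, a list of three. In form: {"jaw": [jaw, ...], "dp": [[tx, ty, tz], ...], "turn": [[wx, wy, wz], ...]}. A call has 1 to 12 rows; each row shifts and turns the commanded pose from where the row before left it, along the tool's axes as they then stand; what a row does not reach is not made up. A row lasts 1/12 s, in which the tool goes at most 41.7 mm and 7.16 degrees, less where a joint would pass 70% of its speed; a pose out of reach is approached as far as the arm can. A call is refused whole if a number of a shift passes 4.17 or a number of a turn 0.125, either way. A call with a gripper value outside its range is refused whole. The fingers move at their own pace and stop on an object; "force" is the grip in N (left out, the last holds). Time passes only in rows, so rows that do not move let the fingers close. It gives the time, the measured TCP pose, the force, the opening and the grip force at its end, in the units of the state.
- observe(): the state, without advancing time (a new reading comes with each control period).
- cams.get_image(name): name is "scene" or "top"; returns (picture, depth): 384x512x3 uint8, red, green, blue; 384x512 float32, m along the optical axis (not along the pixel's ray), 0 where there is no reading.
- cams.calibration(name): a dict with "vertical_fov" (degrees; the focal length in pixels is half the picture's height over the tangent of half this angle, whatever the lens; pixels are square), "cx", "cy" (the principal point, pixels), "view" (4x4, takes a point from world to camera coordinates). Camera axes: x right, y up, looking along -z (the intrinsics and any distortion apply to the point x, -y, -z); pixel columns grow to the right and rows downward; lengths in m; the calibration is good to about 2 mm. A picture is of the moment at which its call begins. calibration takes no time and is no camera call.
- ticket.close_job(): hands the job in; it is judged then, once.
Trained networks look in the newest picture that a camera, given by its name, has taken for a name from the list of things; names that differ only in an ending like _2 or _b are one class to them, and where a whole thing is asked for, a point or a joint stands for the part that bears it (a point fixed in the world has none). Each returns a list of dicts, best first, with "p" (0 to 1); they miss things now and then, are a little off and sometimes report something else, mostly with a low value. They report only what shows in the picture. A call takes as long as a camera call.
- cams.spot_in(camera, query): "box" ([centre column, centre row, width, height] as shares, 0 to 1, of the picture: columns of its width, rows of its height, round what is visible of it).
- cams.outline_of(camera, query): "mask" (384x512 bool, what is visible of it) and "box" ([centre column, centre row, width, height] as shares, 0 to 1, of the picture: columns of its width, rows of its height, round what is visible of it).
- cams.mark_of(camera, query): "location" ([column, row] as shares, 0 to 1, of the picture: columns of its width, rows of its height: a listed point, or the origin of a listed thing).
The state is a dict: "time_s": time; "q": joint angles; "qvel": joint speeds; "joint_efforts": joint torques, N m; "position": TCP position; "tool_rot": TCP orientation; "ft_force": force on the tool from outside, world axes, zero at the start; "wrist_torque": the same for the moment, N m; "grip_width": finger opening in m; "gripper_force": force on a finger pad.
Only numpy, scipy, OpenCV 4.12 (cv2) and the standard library are available. Lean on these libraries where they do the work, as an engineer would, in place of code of your own. Each camera call takes 0.05 s, during which the arm holds its last target. There are 200 camera calls.

## Working session

There is one attempt and no reset: what is moved stays moved. The work goes in short steps, Python scripts to look and compute and a tool call to move; the robot and the scene stay as the last step left them, time stands still between calls to the robot, and variables do not carry over. Pictures are saved under pics/ and viewed, at most 10 in all, crops included, and the job is handed in when it is done.

Besides the shell and the picture viewer there is one more tool, called after "Request:" by a JSON object that holds its "api" and its "payload", one argument or row to a line. move_arm: Moves the arm, as the interface text tells. Its arguments: {"type":"object","properties":{"jaw":{"type":"array","items":{"type":"number"}},"dp":{"type":"array","items":{"type":"array","items":{"type":"number"}}},"turn":{"type":"array","items":{"type":"array","items":{"type":"number"}}},"force":{"type":"number"}},"required":["jaw","dp","turn"]}

```bash
mkdir -p pics; ls
cat > h.py <<'E'
import numpy as np, cv2
from rig import observe, cams, ticket
def K(n):
    c=cams.calibration(n); f=192/np.tan(np.radians(c["vertical_fov"]/2)); return f,c["cx"],c["cy"],np.array(c["view"]),c
def world(n,col,row,d):
    f,cx,cy,V,_=K(n)
    p=np.array([(col-cx)/f*d,-(row-cy)/f*d,-d,1]); return (np.linalg.inv(V)@p)[:3]
def cloud(n,depth):
    r,c=np.mgrid[0:384,0:512]; f,cx,cy,V,_=K(n)
    P=np.stack([(c-cx)/f*depth,-(r-cy)/f*depth,-depth,np.ones_like(depth)],-1)
    return (P@np.linalg.inv(V).T)[...,:3]
def pix(n,p):
    f,cx,cy,V,_=K(n); q=V@np.append(p,1); return cx+f*q[0]/-q[2], cy+f*q[1]/q[2]
E
python3 - <<'E'
from h import *
for n in ("scene","top"):
    im,d=cams.get_image(n); cv2.imwrite(f"pics/{n}0.png",im[...,::-1]); np.save(f"d_{n}.npy",d)
    print(n,K(n)[4])
    P=cloud(n,d)
    for q in ("knob_grip","tongue_tip","pin_tip","lid_handle","lid_hinge","dry_box"):
        for m in cams.mark_of(n,q)[:1]:
            c,r=m["location"][0]*512,m["location"][1]*384
            i,j=min(int(r),383),min(int(c),511)
            print(q,round(m["p"],2),round(c,1),round(r,1),P[i,j].round(4),d[i,j])
print(observe())
E
```

```text
pics
scene {'vertical_fov': 43.740700840066104, 'cx': 253.1675583936673, 'cy': 190.61109619157264, 'view': array([[ 0.40683278,  0.91343958,  0.01073462, -0.20250787],
       [-0.66485248,  0.28801611,  0.68921542,  0.29355571],
       [ 0.6264649 , -0.28753236,  0.72447697, -2.10259834],
       [ 0.        ,  0.        ,  0.        ,  1.        ]])}
knob_grip 0.6 154.1 201.2 [ 0.4047 -0.3471  0.0556] 1.7089942
tongue_tip 0.59 275.1 184.2 [0.5366 0.0672 0.098 ] 1.7147183
pin_tip 0.67 267.0 176.4 [0.4972 0.0537 0.1079] 1.7283567
lid_handle 0.63 240.0 188.9 [ 4.182e-01 -1.980e-02  3.000e-04] 1.8347114
lid_hinge 0.57 255.9 228.4 [ 0.6909 -0.0805  0.0953] 1.5775591
dry_box 0.77 262.2 222.6 [ 0.6893 -0.0548  0.1121] 1.5738355
top {'vertical_fov': 49.903362864052184, 'cx': 257.47080391061604, 'cy': 194.75897547354072, 'view': array([[ 0.02950455, -0.99955069, -0.00528267, -0.04461985],
       [ 0.99530017,  0.0288906 ,  0.09242784, -0.57037675],
       [-0.09223369, -0.00798489,  0.99570537, -1.47888217],
       [ 0.        ,  0.        ,  0.        ,  1.        ]])}
knob_grip 0.37 232.2 2
[... 444 characters left out ...]
   8.38593526e+01, -1.23354800e+01]), 'qvel': array([-0.02069748,  0.02297212,  0.16051145,  0.09864622, -0.02516411,
       -0.02983372]), 'joint_efforts': array([-6.83705948e-04, -4.48260498e+01, -2.31438267e+01, -2.67222767e-04,
        4.92145846e-04,  4.54417057e-05]), 'position': array([0.1744634 , 0.52157466, 0.23131722]), 'tool_rot': array([[-9.48349592e-01,  3.17227127e-01, -1.99115662e-05],
       [ 3.17227128e-01,  9.48349592e-01, -3.14180491e-05],
       [ 8.91646817e-06, -3.61117830e-05, -9.99999999e-01]]), 'ft_force': array([0.13807141, 0.08648147, 0.46683289]), 'wrist_torque': array([0.0107516 , 0.04283379, 0.00537109]), 'gripper_force': 0.0, 'grip_width': 0.08516392377127564}
```

Run:
```python
import cv2,numpy as np
a=cv2.imread("pics/scene0.png");b=cv2.imread("pics/top0.png")
c=cv2.resize(b[135:265,170:340],None,fx=4.5,fy=4.5,interpolation=cv2.INTER_CUBIC); cv2.imwrite("pics/topcrop.png",c)
```

```text
(no output)
```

View pics/scene0.png

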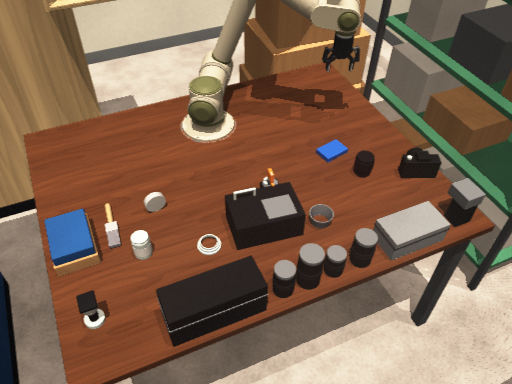

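View pics/topcrop.png

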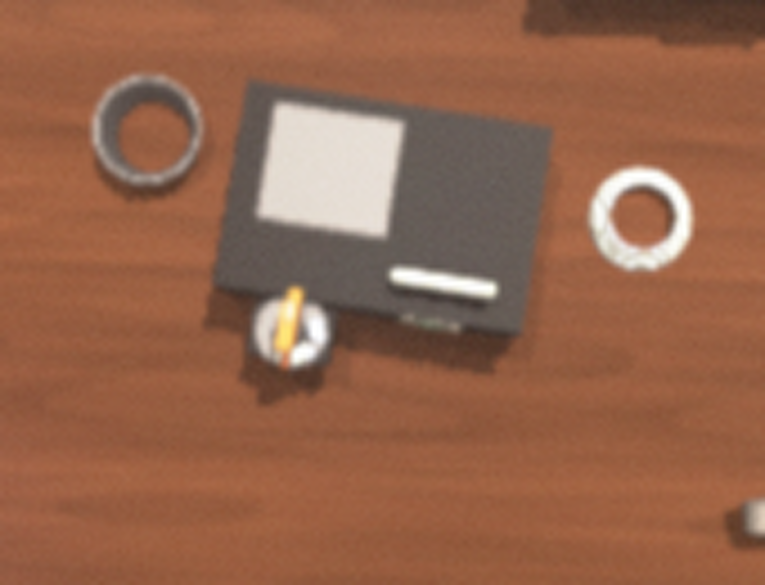

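Run:
```python
from h import *
d=np.load("d_top.npy");P=cloud("top",d);im=cv2.imread("pics/top0.png")
sub=np.zeros((384,512),bool);sub[140:225,210:300]=1
m=sub&(P[...,2]>.095)&(P[...,2]<.125)
m=cv2.morphologyEx(m.astype(np.uint8),cv2.MORPH_OPEN,np.ones((5,5)))>0
Q=P[m];print("lid z",np.median(Q[:,2]),Q[:,2].std())
# edges by brightness-independent rect on image mask: project pixels on plane z=.109
n="top";f,cx,cy,V,_=K(n);Vi=np.linalg.inv(V);o=Vi[:3,3]
def onz(c,r,z):
    v=Vi[:3,:3]@np.array([(c-cx)/f,-(r-cy)/f,-1]);return o+v*(z-o[2])/v[2]
rr,cc=np.nonzero(m)
X=np.array([onz(c,r,.109)[:2] for c,r in zip(cc,rr)]).astype(np.float32)
print("rect",cv2.minAreaRect(X*1000))
c4=[(248,80),(550,128),(520,332),(215,287)]
C=np.array([onz(170+(a-1.75)/4.5,135+(b-1.75)/4.5,.109)[:2] for a,b in c4]);print(C.round(4),C.mean(0),np.linalg.norm(np.diff(C,axis=0),axis=1))
h=sub&(P[...,2]>.13)&(P[...,2]<.16)
k=h&(P[...,1]>.02);hh=h&(P[...,1]<.0)
for n_,q,z in (("knob",k,.152),("handle",hh,.142)):
    r,c=np.nonzero(q);X=np.array([onz(a,b,z)[:2] for a,b in zip(c,r)]).astype(np.float32)
    print(n_,len(X),np.median(P[q],0).round(4),P[q][:,2].max(),X.mean(0),cv2.minAreaRect(X*1000),np.degrees(np.arctan2(*np.linalg.eigh(np.cov(X.T))[1][::-1,1])))
hs=cv2.cvtColor(im,cv2.COLOR_BGR2HSV)
o_=sub&(hs[...,0]>12)&(hs[...,0]<28)&(hs[...,1]>130)&(hs[...,2]>150);r,c=np.nonzero(o_);print("orange",len(r),c.mean(),r.mean(),P[o_].mean(0), np.c_[c,r,P[o_].round(3)])
```

```text
lid z 0.1085583303554396 0.0030628244784544766
rect ((613.154541015625, -17.410079956054688), (239.68673706054688, 165.2769012451172), 82.60697937011719)
[[ 0.7085  0.0897]
 [ 0.6777 -0.1445]
 [ 0.5195 -0.125 ]
 [ 0.5472  0.1091]] [ 0.61323577 -0.01767421] [0.2362576  0.15930285 0.23576562]
knob 46 [0.5167 0.0498 0.1518] 0.15860096068985285 [0.5165203  0.04974411] ((516.5316162109375, 49.738487243652344), (13.178818702697754, 35.5743522644043), 82.56377410888672) 169.58904570608152
handle 68 [ 0.5538 -0.0645  0.1428] 0.15342955448999107 [ 0.5538332  -0.06441929] ((553.8887329101562, -64.6654052734375), (75.68583679199219, 10.012182235717773), 82.65058898925781) 82.72154168826657
orange 27 233.92592592592592 207.14814814814815 [0.51695808 0.04907734 0.13960656] [[2.35e+02 1.99e+02 5.47e-01 4.80e-02 1.12e-01]
 [2.36e+02 1.99e+02 5.47e-01 4.50e-02 1.12e-01]
 [2.34e+02 2.00e+02 5.43e-01 5.20e-02 1.11e-01]
 [2.35e+02 2.00e+02 5.43e-01 4.80e-02 1.13e-01]
 [2.36e+02 2.00e+02 5.43e-01 4.50e-02 1.10e-01]
 [2.36e+02 2.01e+02 5.40e-01 4.50e-02 1.10e-01]
 [2.36e+02 2.02e+02 5.34e-01 4.20e-02 1.5
[... 267 characters left out ...]
5.13e-01 4.50e-02 1.49e-01]
 [2.32e+02 2.09e+02 5.10e-01 5.50e-02 1.51e-01]
 [2.33e+02 2.09e+02 5.10e-01 5.10e-02 1.53e-01]
 [2.34e+02 2.09e+02 5.10e-01 4.80e-02 1.49e-01]
 [2.35e+02 2.09e+02 5.11e-01 4.50e-02 1.41e-01]
 [2.32e+02 2.10e+02 5.06e-01 5.40e-02 1.52e-01]
 [2.33e+02 2.10e+02 5.06e-01 5.10e-02 1.53e-01]
 [2.34e+02 2.10e+02 5.06e-01 4.80e-02 1.55e-01]
 [2.35e+02 2.10e+02 5.08e-01 4.60e-02 1.32e-01]
 [2.32e+02 2.11e+02 5.03e-01 5.40e-02 1.49e-01]
 [2.33e+02 2.11e+02 5.03e-01 5.10e-02 1.53e-01]
 [2.34e+02 2.11e+02 5.03e-01 4.70e-02 1.54e-01]
 [2.32e+02 2.12e+02 5.00e-01 5.40e-02 1.53e-01]
 [2.33e+02 2.12e+02 5.00e-01 5.10e-02 1.50e-01]
 [2.33e+02 2.13e+02 4.99e-01 5.40e-02 1.07e-01]]
```

Request:
{"api": "move_arm", "payload": {
  "jaw": [5,5,5,5,5,5,5,5,5,5,5,5],
  "dp": [
    [-2.63,-1.88,0],
    [-2.63,-1.88,0],
    [-2.63,-1.88,0],
    [-2.63,-1.88,0],
    [-2.63,-1.88,0],
    [-2.63,-1.88,0],
    [-2.63,-1.88,0],
    [-2.63,-1.88,0],
    [-2.63,-1.88,0],
    [-2.63,-1.88,0],
    [-2.63,-1.88,0],
    [-2.63,-1.88,0]
  ],
  "turn": [
    [0,0,0],
    [0,0,0],
    [0,0,0],
    [0,0,0],
    [0,0,0],
    [0,0,0],
    [0,0,0],
    [0,0,0],
    [0,0,0],
    [0,0,0],
    [0,0,0],
    [0,0,0]
  ],
  "force": 20
}}

```text
time_s: 1.7
position: [0.4029, 0.2061, 0.2315]
tool_rot: [[-0.948, 0.317, 0.0], [0.317, 0.948, 0.0], [-0.0, 0.0, -1.0]]
ft_force: [1.1, 0.8, -0.3]
grip_width: 0.0498
gripper_force: 0.0
```

Request:
{"api": "move_arm", "payload": {
  "jaw": [5,5,5,5,5,5,5,5,5,5,5,5],
  "dp": [
    [-2.63,-1.88,0],
    [-2.63,-1.88,0],
    [-2.63,-1.88,0],
    [-2.63,-1.88,0],
    [-2.63,-1.88,0],
    [-2.63,-1.88,0],
    [0,0,0],
    [0,0,0],
    [0,0,0],
    [0,0,0],
    [0,0,0],
    [0,0,0]
  ],
  "turn": [
    [0,0,0],
    [0,0,0],
    [0,0,0],
    [0,0,0],
    [0,0,0],
    [0,0,0],
    [0,0,0.123],
    [0,0,0.123],
    [0,0,0.123],
    [0,0,0.123],
    [0,0,0.123],
    [0,0,0.123]
  ]
}}

```text
time_s: 2.7
position: [0.5161, 0.0504, 0.2313]
tool_rot: [[-0.483, 0.876, 0.0], [0.876, 0.483, -0.0], [-0.0, 0.0, -1.0]]
ft_force: [0.1, -0.6, 0.1]
grip_width: 0.0499
gripper_force: 0.0
```

Request:
{"api": "move_arm", "payload": {
  "jaw": [5,5,5,5,5,5,5,5,5,5,5,5],
  "dp": [
    [0,0,0],
    [0,0,0],
    [0,0,0],
    [0,0,0],
    [0,0,0],
    [0,0,0],
    [0,0,0],
    [0,0,0],
    [0,0,0],
    [0,0,0],
    [0,0,0],
    [0,0,0]
  ],
  "turn": [
    [0,0,0.123],
    [0,0,0.123],
    [0,0,0.123],
    [0,0,0.123],
    [0,0,0.123],
    [0,0,0.123],
    [0,0,0.123],
    [0,0,0.123],
    [0,0,0.123],
    [0,0,0.123],
    [0,0,0.123],
    [0,0,0.123]
  ]
}}

```text
time_s: 3.7
position: [0.5161, 0.0505, 0.2313]
tool_rot: [[0.826, 0.564, 0.0], [0.564, -0.826, -0.0], [0.0, 0.0, -1.0]]
ft_force: [-0.4, 0.2, 0.1]
grip_width: 0.05
gripper_force: 0.0
```

Request:
{"api": "move_arm", "payload": {
  "jaw": [5,5,5,5,5,5,5,5,5],
  "dp": [
    [0,0,0],
    [0,0,0],
    [0,0,0],
    [0,0,0],
    [0,0,0],
    [0,0,0],
    [0,0,0],
    [0,0,0],
    [0,0,0]
  ],
  "turn": [
    [0,0,0.123],
    [0,0,0.123],
    [0,0,0.123],
    [0,0,0.123],
    [0,0,0.123],
    [0,0,0.123],
    [0,0,0],
    [0,0,0],
    [0,0,0]
  ]
}}

```text
time_s: 4.45
position: [0.5161, 0.0505, 0.2313]
tool_rot: [[0.992, -0.129, 0.0], [-0.129, -0.992, -0.0], [0.0, 0.0, -1.0]]
ft_force: [0.1, 0.0, 0.4]
grip_width: 0.05
gripper_force: 0.0
```

```bash
cat >> h.py <<'E'
bx=np.array([np.cos(np.radians(-7.4)),np.sin(np.radians(-7.4)),0]);by=np.array([-bx[1],bx[0],0]);C=np.array([.6132,-.0176,0])
def st(tgt=None):
    s=observe();R=s["tool_rot"];p=s["position"]
    print("t",s["time_s"],"p",p.round(4),"yawY",np.degrees(np.arctan2(R[1,1],R[0,1])).round(2),"z",R[:,2].round(4),"F",s["ft_force"].round(2),"T",s["wrist_torque"].round(3),"w",s["grip_width"],s["gripper_force"],"q6",s["q"][5])
    if tgt is not None: print("move cm tool:",(R.T@(np.array(tgt)-p)*100).round(2))
    return s
E
python3 -c "
from h import *
st([.5155,.0502,.125])"
```

```text
t 4.45 p [0.5161 0.0505 0.2313] yawY -97.43 z [ 0. -0. -1.] F [0.13 0.   0.43] T [ 0.01  -0.021  0.015] w 0.04996195857575033 0.0 q6 89.91628376934655
move cm tool: [-0.05  0.03 10.63]
```

Request:
{"api": "move_arm", "payload": {
  "jaw": [5,5,5,5,5,5,5,5,5,4,3,3],
  "dp": [
    [-0.05,0.03,2],
    [0,0,2],
    [0,0,2],
    [0,0,1.5],
    [0,0,1],
    [0,0,0.7],
    [0,0,0.5],
    [0,0,0.5],
    [0,0,0.4],
    [0,0,0],
    [0,0,0],
    [0,0,0]
  ],
  "turn": [
    [0,0,0],
    [0,0,0],
    [0,0,0],
    [0,0,0],
    [0,0,0],
    [0,0,0],
    [0,0,0],
    [0,0,0],
    [0,0,0],
    [0,0,0],
    [0,0,0],
    [0,0,0]
  ],
  "force": 20
}}

```text
time_s: 5.45
position: [0.5157, 0.0502, 0.1257]
tool_rot: [[0.991, -0.133, 0.001], [-0.133, -0.991, -0.0], [0.001, -0.0, -1.0]]
ft_force: [-0.5, 1.0, 1.2]
grip_width: 0.0303
gripper_force: 0.0
```

Request:
{"api": "move_arm", "payload": {
  "jaw": [2,1.6,1.3,1,1,1,1,1],
  "dp": [
    [0,0,0],
    [0,0,0],
    [0,0,0],
    [0,0,0],
    [0,0,0],
    [0,0,0],
    [0,0,0],
    [0,0,0]
  ],
  "turn": [
    [0,0,0],
    [0,0,0],
    [0,0,0],
    [0,0,0],
    [0,0,0],
    [0,0,0],
    [0,0,0],
    [0,0,0]
  ]
}}

```text
time_s: 6.12
position: [0.5159, 0.0519, 0.1259]
tool_rot: [[0.991, -0.133, 0.002], [-0.133, -0.991, 0.003], [0.001, -0.003, -1.0]]
ft_force: [1.2, 9.9, 1.7]
grip_width: 0.0116
gripper_force: 20.8
```

```bash
python3 -c "
from h import *
st([.5155,.0502,.125])
im,d=cams.get_image('scene');cv2.imwrite('pics/s1.png',cv2.resize(im[120:260,190:350,::-1],None,fx=4,fy=4))"
```

```text
t 6.1167 p [0.5159 0.0519 0.1259] yawY -97.62 z [ 0.0018  0.0031 -1.    ] F [1.2  9.89 1.72] T [ 1.65  -0.198  0.065] w 0.011557012514987417 20.786228477954865 q6 90.08482698873833
move cm tool: [-0.02  0.17  0.09]
```

Request:
{"api": "move_arm", "payload": {
  "jaw": [1,1,1,1],
  "dp": [
    [0,-0.09,0],
    [0,-0.08,0],
    [0,0,0],
    [0,0,0]
  ],
  "turn": [
    [0,0,0],
    [0,0,0],
    [0,0,0],
    [0,0,0]
  ],
  "force": 30
}}

```text
time_s: 6.5
position: [0.516, 0.0522, 0.1258]
tool_rot: [[0.991, -0.133, 0.001], [-0.133, -0.991, 0.0], [0.001, -0.001, -1.0]]
ft_force: [-1.0, 2.5, 5.1]
grip_width: 0.0111
gripper_force: 31.9
```

Request:
{"api": "move_arm", "payload": {
  "jaw": [1,1,1,1,1,1,1],
  "dp": [
    [0,0,-0.25],
    [0,0,-0.25],
    [0,0,-0.25],
    [0,0,-0.25],
    [0,0,-0.15],
    [0,0,0],
    [0,0,0]
  ],
  "turn": [
    [0,0,0],
    [0,0,0],
    [0,0,0],
    [0,0,0],
    [0,0,0],
    [0,0,0],
    [0,0,0]
  ]
}}

```text
time_s: 7.08
position: [0.5159, 0.0521, 0.1362]
tool_rot: [[0.991, -0.133, -0.0], [-0.133, -0.991, 0.001], [-0.0, -0.001, -1.0]]
ft_force: [3.7, 3.0, -9.0]
grip_width: 0.0117
gripper_force: 30.0
```

```bash
python3 -c "
from h import *
st()
im,d=cams.get_image('scene');cv2.imwrite('pics/s1.png',cv2.resize(im[120:260,190:350,::-1],None,fx=4,fy=4))"
```

```text
t 7.0833 p [0.5159 0.0521 0.1362] yawY -97.64 z [-3.e-04  7.e-04 -1.e+00] F [ 3.74  2.96 -9.04] T [ 0.601 -0.751  0.005] w 0.011717011334236499 29.97751772403717 q6 90.27731994995828
```

View pics/s1.png

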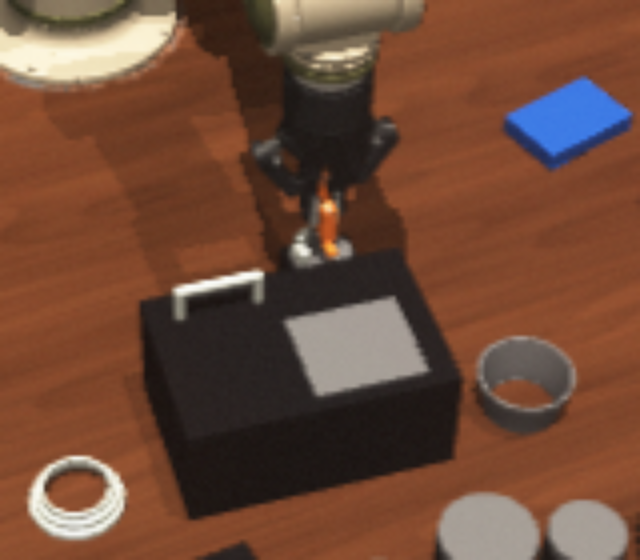

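Request:
{"api": "move_arm", "payload": {
  "jaw": [1,1,1,1],
  "dp": [
    [0,0,0],
    [0,0,0],
    [0,0,0],
    [0,0,0]
  ],
  "turn": [
    [0,0,-0.03],
    [0,0,-0.03],
    [0,0,-0.03],
    [0,0,0]
  ]
}}

```text
time_s: 7.47
position: [0.5158, 0.052, 0.1362]
tool_rot: [[0.999, -0.042, -0.0], [-0.042, -0.999, 0.0], [-0.0, -0.0, -1.0]]
ft_force: [4.3, 2.7, -8.4]
grip_width: 0.0118
gripper_force: 30.0
```

```bash
python3 -c "
from h import *
st()"
```

```text
t 7.4667 p [0.5158 0.052  0.1362] yawY -92.43 z [-5.e-04  4.e-04 -1.e+00] F [ 4.31  2.67 -8.38] T [ 0.446 -0.814  0.024] w 0.011758129942067755 30.0273996591568 q6 85.0644113720568
```

Request:
{"api": "move_arm", "payload": {
  "jaw": [1,1,1,1,1,1,1,1,1,1,1],
  "dp": [
    [0.06,-0.04,0],
    [0,0,0],
    [0,0,0],
    [0,0,0],
    [0,0,0],
    [0,0,0],
    [0,0,0],
    [0,0,0],
    [0,0,0],
    [0,0,0],
    [0,0,0]
  ],
  "turn": [
    [0,0,-0.05],
    [0,0,-0.05],
    [0,0,-0.05],
    [0,0,-0.05],
    [0,0,-0.05],
    [0,0,-0.05],
    [0,0,-0.05],
    [0,0,-0.05],
    [0,0,-0.05],
    [0,0,-0.05],
    [0,0,0]
  ]
}}

```text
time_s: 8.38
position: [0.5162, 0.0512, 0.1363]
tool_rot: [[0.897, 0.442, -0.001], [0.442, -0.897, -0.002], [-0.002, 0.001, -1.0]]
ft_force: [2.4, -5.1, -8.5]
grip_width: 0.0114
gripper_force: 30.1
```

```bash
python3 -c "
from h import *
st()"
```

```text
t 8.3833 p [0.5162 0.0512 0.1363] yawY -63.79 z [-0.0011 -0.002  -1.    ] F [ 2.36 -5.06 -8.48] T [-1.049 -0.398  0.01 ] w 0.011354207493877444 30.087569653987885 q6 56.48102011486786
```

Request:
{"api": "move_arm", "payload": {
  "jaw": [1,1,1,1,1.4,1.4,1.4,1.4,1.4,1.4,1.4],
  "dp": [
    [0,0,0.15],
    [0,0,0.15],
    [0,0,0.05],
    [0,0,0],
    [0,0,0],
    [0,0,0],
    [0,0,0],
    [0.08,0.04,0],
    [0.08,0.04,0],
    [0,0,0],
    [0,0,0]
  ],
  "turn": [
    [0,0,0],
    [0,0,0],
    [0,0,0],
    [0,0,0],
    [0,0,0],
    [0,0,0],
    [0,0,0],
    [0,0,0],
    [0,0,0],
    [0,0,0],
    [0,0,0]
  ],
  "force": 20
}}

```text
time_s: 9.3
position: [0.5182, 0.0524, 0.1333]
tool_rot: [[0.897, 0.441, 0.0], [0.441, -0.897, 0.0], [0.0, -0.0, -1.0]]
ft_force: [-0.3, 0.3, -0.5]
grip_width: 0.0139
gripper_force: 0.0
```

```bash
python3 -c "
from h import *
st([.5178,.052,.1326])"
```

```text
t 9.3 p [0.5182 0.0524 0.1333] yawY -63.83 z [ 0.e+00  1.e-04 -1.e+00] F [-0.27  0.27 -0.5 ] T [0.004 0.058 0.002] w 0.013858250253386384 0.0 q6 56.55817491550992
move cm tool: [-0.05  0.01  0.07]
```

Request:
{"api": "move_arm", "payload": {
  "jaw": [1.4,1.4,1.4,1.4,1.4,1.4],
  "dp": [
    [0,0,0.15],
    [0,0,0.15],
    [0,0,0],
    [0,0,0],
    [0,0,0],
    [0,0,0]
  ],
  "turn": [
    [0,0,-0.04],
    [0,0,-0.04],
    [0,0,-0.04],
    [0,0,-0.03],
    [0,0,-0.03],
    [0,0,0]
  ]
}}

```text
time_s: 9.8
position: [0.5181, 0.0522, 0.1302]
tool_rot: [[0.803, 0.595, -0.0], [0.595, -0.803, -0.0], [-0.0, 0.0, -1.0]]
ft_force: [0.5, -1.6, -0.9]
grip_width: 0.0141
gripper_force: 1.0
```

```bash
python3 -c "
from h import *
st()"
```

```text
t 9.8 p [0.5181 0.0522 0.1302] yawY -53.46 z [-2.e-04 -2.e-04 -1.e+00] F [ 0.52 -1.64 -0.95] T [-0.118 -0.046 -0.04 ] w 0.014125494328919623 0.9505621597054414 q6 46.188871458725544
```

Request:
{"api": "move_arm", "payload": {
  "jaw": [1.4,1.4,1.4,1.4],
  "dp": [
    [0,0,0],
    [0,0,0],
    [0,0,0],
    [0,0,0]
  ],
  "turn": [
    [0,0,-0.03],
    [0,0,-0.03],
    [0,0,-0.03],
    [0,0,0]
  ]
}}

```text
time_s: 10.13
position: [0.5181, 0.0522, 0.1302]
tool_rot: [[0.747, 0.664, -0.0], [0.664, -0.747, -0.0], [-0.0, -0.0, -1.0]]
ft_force: [0.2, -1.5, -0.6]
grip_width: 0.0142
gripper_force: 1.1
```

```bash
python3 -c "
from h import *
st()"
```

```text
t 10.1333 p [0.5181 0.0522 0.1302] yawY -48.36 z [-2.e-04 -2.e-04 -1.e+00] F [ 0.16 -1.48 -0.62] T [-0.214 -0.051 -0.063] w 0.014232893816198317 1.1056259644101374 q6 41.07824292067965
```

Request:
{"api": "move_arm", "payload": {
  "jaw": [1.4,1.4,1.4,1.4],
  "dp": [
    [0,0,0],
    [0,0,0],
    [0,0,0],
    [0,0,0]
  ],
  "turn": [
    [0,0,-0.025],
    [0,0,-0.025],
    [0,0,-0.025],
    [0,0,0]
  ]
}}

```text
time_s: 10.47
position: [0.5181, 0.0522, 0.1303]
tool_rot: [[0.694, 0.72, -0.0], [0.72, -0.694, -0.0], [-0.0, -0.0, -1.0]]
ft_force: [0.0, -1.4, -0.9]
grip_width: 0.014
gripper_force: 0.9
```

```bash
python3 -c "
from h import *
st()"
```

```text
t 10.4667 p [0.5181 0.0522 0.1303] yawY -43.97 z [-2.e-04 -1.e-04 -1.e+00] F [ 0.03 -1.44 -0.91] T [-0.292 -0.057  0.003] w 0.013969779330112706 0.9355490854068194 q6 36.693914550314126
```

Request:
{"api": "move_arm", "payload": {
  "jaw": [1.4,1.4,1.4],
  "dp": [
    [0,0,0],
    [0,0,0],
    [0,0,0]
  ],
  "turn": [
    [0,0,-0.03],
    [0,0,-0.03],
    [0,0,0]
  ]
}}

```text
time_s: 10.72
position: [0.5182, 0.0523, 0.1303]
tool_rot: [[0.65, 0.76, -0.0], [0.76, -0.65, -0.0], [-0.0, -0.0, -1.0]]
ft_force: [0.6, -1.4, -1.7]
grip_width: 0.014
gripper_force: 0.9
```

```bash
python3 -c "
from h import *
st()"
```

```text
t 10.7167 p [0.5182 0.0523 0.1303] yawY -40.58 z [-1.e-04 -1.e-04 -1.e+00] F [ 0.56 -1.36 -1.65] T [-0.215 -0.12  -0.023] w 0.01401035410079847 0.8912490367947612 q6 33.29891878347503
```

Request:
{"api": "move_arm", "payload": {
  "jaw": [1.4,1.4,1.4],
  "dp": [
    [0,0,0],
    [0,0,0],
    [0,0,0]
  ],
  "turn": [
    [0,0,-0.03],
    [0,0,-0.03],
    [0,0,0]
  ]
}}

```text
time_s: 10.97
position: [0.5182, 0.0522, 0.1304]
tool_rot: [[0.604, 0.797, 0.0], [0.797, -0.604, -0.0], [0.0, 0.0, -1.0]]
ft_force: [1.0, -1.9, -0.6]
grip_width: 0.0137
gripper_force: 1.1
```

```bash
python3 -c "
from h import *
st()"
```

```text
t 10.9667 p [0.5182 0.0522 0.1304] yawY -37.18 z [ 1.e-04 -1.e-04 -1.e+00] F [ 0.96 -1.9  -0.61] T [-0.24  -0.119 -0.047] w 0.013688829255798058 1.0963759078003932 q6 29.907599001255946
```

Request:
{"api": "move_arm", "payload": {
  "jaw": [1.4,1.4,1.4],
  "dp": [
    [0,0,0],
    [0,0,0],
    [0,0,0]
  ],
  "turn": [
    [0,0,-0.03],
    [0,0,-0.03],
    [0,0,0]
  ]
}}

```text
time_s: 11.22
position: [0.5182, 0.0523, 0.1303]
tool_rot: [[0.556, 0.831, 0.0], [0.831, -0.556, -0.0], [0.0, 0.0, -1.0]]
ft_force: [1.2, -1.4, -1.1]
grip_width: 0.0142
gripper_force: 0.9
```

```bash
python3 -c "
from h import *
st()"
```

```text
t 11.2167 p [0.5182 0.0523 0.1303] yawY -33.78 z [ 1.e-04 -1.e-04 -1.e+00] F [ 1.23 -1.38 -1.07] T [-0.185 -0.115 -0.027] w 0.014169910359725025 0.9259843982363236 q6 26.50447129157658
```

Request:
{"api": "move_arm", "payload": {
  "jaw": [1.4,1.4,1.4],
  "dp": [
    [0,0,0],
    [0,0,0],
    [0,0,0]
  ],
  "turn": [
    [0,0,-0.03],
    [0,0,-0.03],
    [0,0,0]
  ]
}}

```text
time_s: 11.47
position: [0.5182, 0.0523, 0.1303]
tool_rot: [[0.505, 0.863, 0.0], [0.863, -0.505, -0.0], [0.0, 0.0, -1.0]]
ft_force: [0.3, -1.8, -1.6]
grip_width: 0.0141
gripper_force: 1.1
```

```bash
python3 -c "
from h import *
st()
im,d=cams.get_image('scene');cv2.imwrite('pics/s2.png',cv2.resize(im[150:200,240:300,::-1],None,fx=10,fy=10,interpolation=cv2.INTER_CUBIC))"
```

```text
t 11.4667 p [0.5182 0.0523 0.1303] yawY -30.36 z [ 1.e-04 -0.e+00 -1.e+00] F [ 0.32 -1.78 -1.65] T [-0.207 -0.182 -0.028] w 0.01407738569242771 1.06480308350001 q6 23.08578937388734
```

View pics/s2.png

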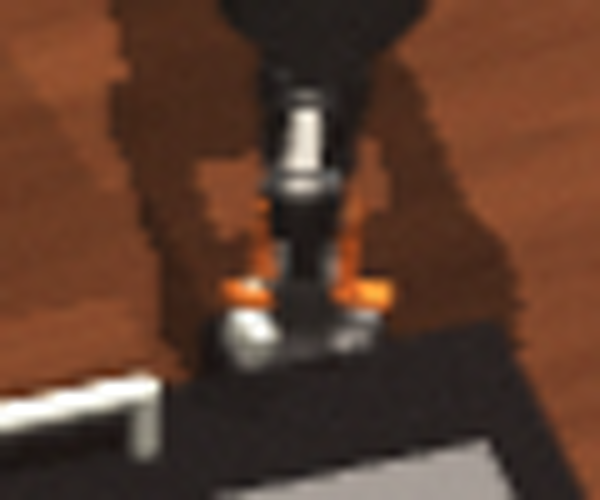

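Request:
{"api": "move_arm", "payload": {
  "jaw": [1.4,1.4,1.4],
  "dp": [
    [0,0,0],
    [0,0,0],
    [0,0,0]
  ],
  "turn": [
    [0,0,-0.03],
    [0,0,-0.03],
    [0,0,0]
  ]
}}

```text
time_s: 11.77
position: [0.5183, 0.0524, 0.1305]
tool_rot: [[0.453, 0.892, 0.0], [0.892, -0.453, 0.0], [0.0, 0.0, -1.0]]
ft_force: [-0.0, -1.0, -0.2]
grip_width: 0.0139
gripper_force: 0.4
```

```bash
python3 -c "
from h import *
st()"
```

```text
t 11.7667 p [0.5183 0.0524 0.1305] yawY -26.92 z [ 5.e-04  2.e-04 -1.e+00] F [-0.04 -1.03 -0.24] T [-0.121 -0.07  -0.008] w 0.013946969061602126 0.3919310156197753 q6 19.644431851495707
```

Request:
{"api": "move_arm", "payload": {
  "jaw": [1.4,1.4],
  "dp": [
    [0,0,0],
    [0,0,0]
  ],
  "turn": [
    [0,0,-0.03],
    [0,0,0]
  ]
}}

```text
time_s: 11.93
position: [0.5183, 0.0524, 0.1305]
tool_rot: [[0.426, 0.905, 0.0], [0.905, -0.426, 0.0], [0.0, 0.0, -1.0]]
ft_force: [0.5, -0.6, -0.3]
grip_width: 0.0142
gripper_force: 0.5
```

```bash
python3 -c "
from h import *
st()
im,d=cams.get_image('scene');cv2.imwrite('pics/s3.png',cv2.resize(im[150:200,240:300,::-1],None,fx=10,fy=10,interpolation=cv2.INTER_CUBIC))"
```

```text
t 11.9333 p [0.5183 0.0524 0.1305] yawY -25.22 z [ 4.e-04  1.e-04 -1.e+00] F [ 0.54 -0.63 -0.28] T [-0.134 -0.132 -0.028] w 0.014228658103953587 0.47353305184515193 q6 17.942784596630222
```

View pics/s3.png

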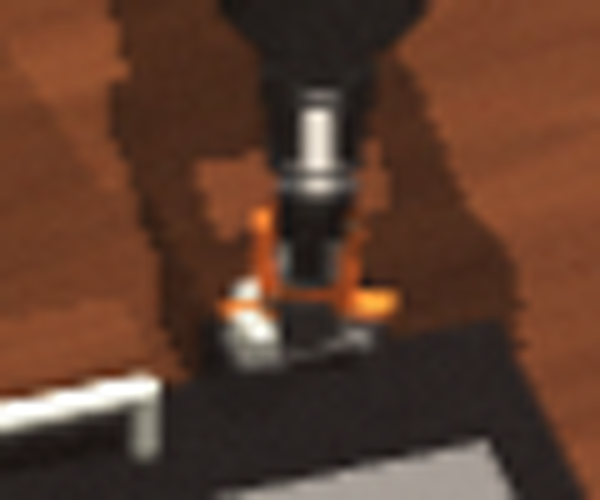

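Request:
{"api": "move_arm", "payload": {
  "jaw": [1.4,1.4],
  "dp": [
    [0,0,0],
    [0,0,0]
  ],
  "turn": [
    [0,0,-0.03],
    [0,0,0]
  ]
}}

```text
time_s: 12.15
position: [0.5183, 0.0524, 0.1305]
tool_rot: [[0.398, 0.917, 0.0], [0.917, -0.398, 0.0], [0.0, 0.0, -1.0]]
ft_force: [1.5, 0.2, -0.1]
grip_width: 0.0143
gripper_force: 0.5
```

```bash
python3 -c "
from h import *
st()"
```

```text
t 12.15 p [0.5183 0.0524 0.1305] yawY -23.48 z [ 4.e-04  1.e-04 -1.e+00] F [ 1.49  0.22 -0.15] T [-0.062 -0.056  0.059] w 0.014287917618739618 0.4687376851506997 q6 16.21003584365544
```

Request:
{"api": "move_arm", "payload": {
  "jaw": [2,3,4,5,5,5],
  "dp": [
    [0,0,0],
    [0,0,0],
    [0,0,0],
    [0,0,0],
    [0,0,-1],
    [0,0,-1]
  ],
  "turn": [
    [0,0,0],
    [0,0,0],
    [0,0,0],
    [0,0,0],
    [0,0,0],
    [0,0,0]
  ]
}}

```text
time_s: 12.65
position: [0.5178, 0.0524, 0.1502]
tool_rot: [[0.398, 0.917, -0.001], [0.917, -0.398, 0.0], [-0.0, -0.001, -1.0]]
ft_force: [-0.1, -0.6, -0.5]
grip_width: 0.0503
gripper_force: 0.0
```

Run:
```python
from h import *
st()
def run(im,d,tag):
    P=cloud('scene',d);h=cv2.cvtColor(im,cv2.COLOR_RGB2HSV)
    m=(h[...,0]>5)&(h[...,0]<25)&(h[...,1]>150)&(h[...,2]>120)&(np.linalg.norm(P[...,:2]-[.518,.052],axis=-1)<.036)&(P[...,2]>.1)
    z=P[m]; print(tag,len(z),np.sort(z[:,2])[-8:].round(4),z.mean(0))
    r,c=np.nonzero(m);print(r.min(),r.max(),c.min(),c.max(),pix('scene',[.518,.052,.1525]),pix('scene',[.518,.052,.160]))
im,d=cams.get_image('scene');run(im,d,'now')
run(cv2.imread('pics/scene0.png')[...,::-1].copy(),np.load('d_scene.npy'),'start')
cv2.imwrite('pics/s4.png',cv2.resize(im[150:200,240:300,::-1],None,fx=10,fy=10,interpolation=cv2.INTER_CUBIC))
```

```text
t 12.65 p [0.5178 0.0524 0.1502] yawY -23.46 z [-1.5e-03  3.0e-04 -1.0e+00] F [-0.12 -0.62 -0.54] T [-0.028  0.007 -0.02 ] w 0.05025922583599068 0.0 q6 16.1859939024072
now 52 [0.1484 0.1491 0.1497 0.1512 0.1512 0.1524 0.1526 0.1543] [0.52613911 0.05481859 0.12834961]
170 181 263 279 (np.float64(269.4763831203653), np.float64(170.92581406121616)) (np.float64(269.55218274203224), np.float64(169.38776216381402))
start 71 [0.1527 0.1529 0.1533 0.1536 0.1558 0.1558 0.1565 0.1567] [0.52805424 0.0522205  0.13466669]
168 185 268 274 (np.float64(269.4763831203653), np.float64(170.92581406121616)) (np.float64(269.55218274203224), np.float64(169.38776216381402))
```

View pics/s4.png

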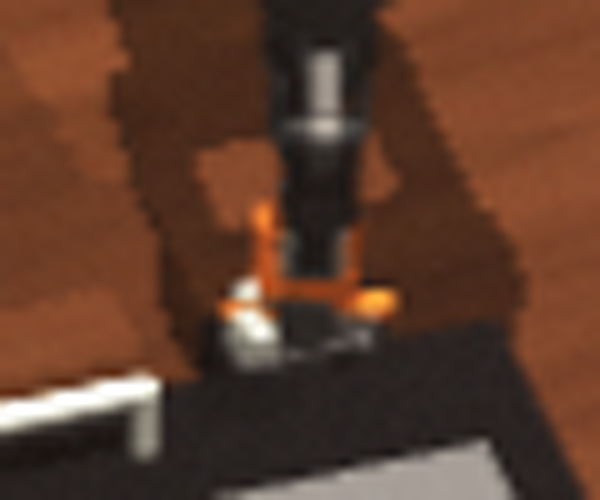

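Request:
{"api": "move_arm", "payload": {
  "jaw": [5,5,5,5,5,5,5,5,5,5,5],
  "dp": [
    [0,0,-2],
    [0,0,-2],
    [0,0,-2],
    [0,0,-2],
    [-1.81,0.87,0],
    [-1.81,0.87,0],
    [-1.81,0.87,0],
    [-1.81,0.87,0],
    [-1.81,0.87,0],
    [-1.81,0.87,0],
    [0,0,0]
  ],
  "turn": [
    [0,0,0],
    [0,0,-0.094],
    [0,0,-0.094],
    [0,0,-0.093],
    [0,0,0],
    [0,0,0],
    [0,0,0],
    [0,0,0],
    [0,0,0],
    [0,0,0],
    [0,0,0]
  ]
}}

```text
time_s: 13.62
position: [0.5568, -0.065, 0.2296]
tool_rot: [[0.131, 0.991, -0.0], [0.991, -0.131, -0.001], [-0.001, -0.0, -1.0]]
ft_force: [-0.9, -0.2, 0.0]
grip_width: 0.0499
gripper_force: 0.0
```

Run:
```python
from h import *
st([.5553,-.0622,.122])
im,d=cams.get_image('top');P=cloud('top',d);h=cv2.cvtColor(im,cv2.COLOR_RGB2HSV)
near=np.linalg.norm(P[...,:2]-[.517,.050],axis=-1)<.022
m=near&(P[...,2]>.138)&(P[...,2]<.175);X=P[m]
print(len(X),X.mean(0),np.median(X[:,2]),np.degrees(np.arctan2(*np.linalg.eigh(np.cov(X[:,:2].T))[1][::-1,1])),cv2.minAreaRect((X[:,:2]*1000).astype(np.float32)))
cv2.imwrite('pics/t5.png',cv2.resize(im[190:230,210:270,::-1],None,fx=10,fy=10,interpolation=cv2.INTER_CUBIC))
```

```text
t 13.6167 p [ 0.5568 -0.065   0.2296] yawY -7.51 z [-2.e-04 -7.e-04 -1.e+00] F [-0.88 -0.24  0.03] T [-0.038  0.013 -0.038] w 0.049884525285728114 0.0 q6 -11.215027956635174
move cm tool: [ 0.26 -0.19 10.76]
29 [0.51924251 0.05401557 0.15243296] 0.15267055912065164 57.88860071306789 ((519.2188110351562, 53.96702575683594), (25.609947204589844, 11.075057029724121), 58.4430046081543)
```

View pics/t5.png

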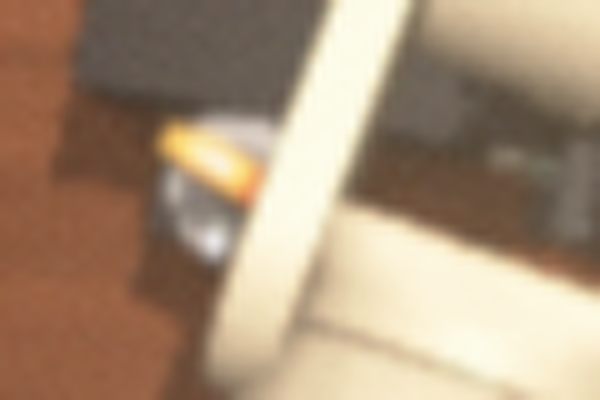

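Request:
{"api": "move_arm", "payload": {
  "jaw": [5,5,5,5,5,5,5,5,5],
  "dp": [
    [0.26,-0.15,2],
    [0,0,2],
    [0,0,2],
    [0,0,1.5],
    [0,0,1],
    [0,0,1],
    [0,0,0.6],
    [0,0,0.5],
    [0,0,0]
  ],
  "turn": [
    [0,0,0],
    [0,0,0],
    [0,0,0],
    [0,0,0],
    [0,0,0],
    [0,0,0],
    [0,0,0],
    [0,0,0],
    [0,0,0]
  ]
}}

```text
time_s: 14.42
position: [0.5547, -0.0591, 0.1238]
tool_rot: [[0.128, 0.992, -0.001], [0.992, -0.128, 0.0], [0.0, -0.001, -1.0]]
ft_force: [0.5, 0.1, -0.1]
grip_width: 0.0501
gripper_force: 0.0
```

Request:
{"api": "move_arm", "payload": {
  "jaw": [4,3,2,1.5,0.8,0.8,0.8,0.8,0.8],
  "dp": [
    [0,0,0],
    [0,0,0],
    [0,0,0],
    [0,0,0],
    [0,0,0],
    [0,0,0],
    [0,0,0],
    [0,0,0],
    [0,0,0]
  ],
  "turn": [
    [0,0,0],
    [0,0,0],
    [0,0,0],
    [0,0,0],
    [0,0,0],
    [0,0,0],
    [0,0,0],
    [0,0,0],
    [0,0,0]
  ]
}}

```text
time_s: 15.17
position: [0.5556, -0.0594, 0.1247]
tool_rot: [[0.128, 0.992, 0.002], [0.992, -0.128, -0.0], [-0.0, 0.002, -1.0]]
ft_force: [4.8, -0.5, 2.3]
grip_width: 0.0092
gripper_force: 19.9
```

Run:
```python
from h import *
st()
```

```text
t 15.1667 p [ 0.5556 -0.0594  0.1247] yawY -7.34 z [ 2.e-03 -4.e-04 -1.e+00] F [ 4.77 -0.54  2.31] T [ 0.002 -0.845 -0.016] w 0.009158762338246635 19.937946796417236 q6 -10.919938779778827
```

Request:
{"api": "move_arm", "payload": {
  "jaw": [0.8,0.8,0.8,0.8,0.8,0.8],
  "dp": [
    [0,0.08,0],
    [0,0.22,-0.7],
    [0,0.25,-0.69],
    [0,0.29,-0.67],
    [0,0.32,-0.66],
    [0,0,0]
  ],
  "turn": [
    [0,0,0],
    [0,0,0],
    [0,0,0],
    [0,0,0],
    [0,0,0],
    [0,0,0]
  ],
  "force": 25
}}

```text
time_s: 15.67
position: [0.5665, -0.0609, 0.1529]
tool_rot: [[0.127, 0.992, -0.0], [0.992, -0.127, -0.0], [-0.0, -0.0, -1.0]]
ft_force: [-4.7, -0.4, 3.2]
grip_width: 0.0088
gripper_force: 24.9
```

Run:
```python
from h import *
st()
```

```text
t 15.6667 p [ 0.5665 -0.0609  0.1529] yawY -7.32 z [-3.e-04 -4.e-04 -1.e+00] F [-4.74 -0.42  3.18] T [-0.074  0.746  0.021] w 0.008791460002002559 24.862972497940063 q6 -10.690767974643364
```

Request:
{"api": "move_arm", "payload": {
  "jaw": [0.8,0.8,0.8,0.8,0.8,0.8,0.8,0.8,0.8,0.8],
  "dp": [
    [0,0.36,-0.64],
    [0,0.39,-0.62],
    [0,0.42,-0.6],
    [0,0.46,-0.58],
    [0,0.48,-0.55],
    [0,0.52,-0.53],
    [0,0.54,-0.5],
    [0,0.56,-0.47],
    [0,0.59,-0.44],
    [0,0.61,-0.41]
  ],
  "turn": [
    [0,0,0],
    [0,0,0],
    [0,0,0],
    [0,0,0],
    [0,0,0],
    [0,0,0],
    [0,0,0],
    [0,0,0],
    [0,0,0],
    [0,0,0]
  ]
}}

```text
time_s: 16.5
position: [0.6143, -0.0671, 0.2073]
tool_rot: [[0.128, 0.992, -0.002], [0.992, -0.128, -0.001], [-0.001, -0.002, -1.0]]
ft_force: [-12.9, -0.2, 12.2]
grip_width: 0.0088
gripper_force: 25.0
```

Run:
```python
from h import *
st()
```

```text
t 16.5 p [ 0.6143 -0.0671  0.2073] yawY -7.34 z [-1.9e-03 -7.0e-04 -1.0e+00] F [-12.93  -0.24  12.17] T [-0.061  2.211 -0.03 ] w 0.008780103944761938 25.048688650131226 q6 -9.821416667353484
```

Request:
{"api": "move_arm", "payload": {
  "jaw": [0.8,0.8,0.8,0.8,0.8,0.8],
  "dp": [
    [0,-0.06,-0.12],
    [0,-0.06,-0.12],
    [0,0.63,-0.38],
    [0,0.65,-0.34],
    [0,0.67,-0.3],
    [0,0.68,-0.28]
  ],
  "turn": [
    [0,0,0],
    [0,0,0],
    [0,0,0],
    [0,0,0],
    [0,0,0],
    [0,0,0]
  ]
}}

```text
time_s: 17.0
position: [0.6397, -0.0703, 0.2211]
tool_rot: [[0.128, 0.992, -0.002], [0.992, -0.128, -0.0], [-0.0, -0.002, -1.0]]
ft_force: [-5.4, -1.5, 4.0]
grip_width: 0.0092
gripper_force: 25.2
```

Run:
```python
from h import *
st()
```

```text
t 17.0 p [ 0.6397 -0.0703  0.2211] yawY -7.34 z [-1.6e-03 -2.0e-04 -1.0e+00] F [-5.4  -1.53  3.97] T [-0.129  1.031 -0.019] w 0.009212324504148398 25.196489989757538 q6 -9.438711614648923
```

Request:
{"api": "move_arm", "payload": {
  "jaw": [0.8,0.8,0.8,0.8,0.8,0.8,0.8,0.8],
  "dp": [
    [0,0.7,-0.26],
    [0,0.7,-0.22],
    [0,0.71,-0.18],
    [0,0.72,-0.15],
    [0,0.73,-0.11],
    [0,0.73,-0.07],
    [0,0,0],
    [0,0,0]
  ],
  "turn": [
    [0,0,0],
    [0,0,0],
    [0,0,0],
    [0,0,0],
    [0,0,0],
    [0,0,0],
    [0,0,0],
    [0,0,0]
  ]
}}

```text
time_s: 17.67
position: [0.6834, -0.076, 0.2311]
tool_rot: [[0.128, 0.992, 0.002], [0.992, -0.128, -0.001], [-0.0, 0.002, -1.0]]
ft_force: [-0.2, -1.7, 5.4]
grip_width: 0.0086
gripper_force: 25.2
```

Run:
```python
from h import *
st()
```

```text
t 17.6667 p [ 0.6834 -0.076   0.2311] yawY -7.34 z [ 2.3e-03 -7.0e-04 -1.0e+00] F [-0.2  -1.73  5.36] T [-0.285  0.165 -0.011] w 0.008631579844598752 25.175381898880005 q6 -8.849031315340381
```

Request:
{"api": "move_arm", "payload": {
  "jaw": [1.2,1.5,1.8,1.8,1.8,1.8,1.8,1.8,1.8,1.8,1.8],
  "dp": [
    [0,0,0],
    [0,0,0],
    [0,0,0],
    [0,0,0],
    [0,0,-0.5],
    [0,0,-1],
    [0,0,-1.5],
    [0,0,-2],
    [0,0,-2],
    [0,0,-2],
    [0,0,0]
  ],
  "turn": [
    [0,0,0],
    [0,0,0],
    [0,0,0],
    [0,0,0],
    [0,0,0],
    [0,0,0],
    [0,0,0],
    [0,0,0],
    [0,0,0],
    [0,0,0],
    [0,0,0]
  ]
}}

```text
time_s: 18.58
position: [0.6833, -0.0759, 0.3258]
tool_rot: [[0.128, 0.992, 0.008], [0.992, -0.128, -0.002], [-0.001, 0.009, -1.0]]
ft_force: [0.4, -0.0, 1.3]
grip_width: 0.018
gripper_force: 0.0
```

Run:
```python
from h import *
st()
im,d=cams.get_image('scene');cv2.imwrite('pics/s6.png',cv2.resize(im[100:270,180:350,::-1],None,fx=3.5,fy=3.5,interpolation=cv2.INTER_CUBIC))
```

```text
t 18.5833 p [ 0.6833 -0.0759  0.3258] yawY -7.33 z [ 0.0084 -0.0024 -1.    ] F [ 0.43 -0.04  1.27] T [ 0.052 -0.051 -0.017] w 0.017980716081649417 0.0 q6 -8.845519486728993
```

View pics/s6.png

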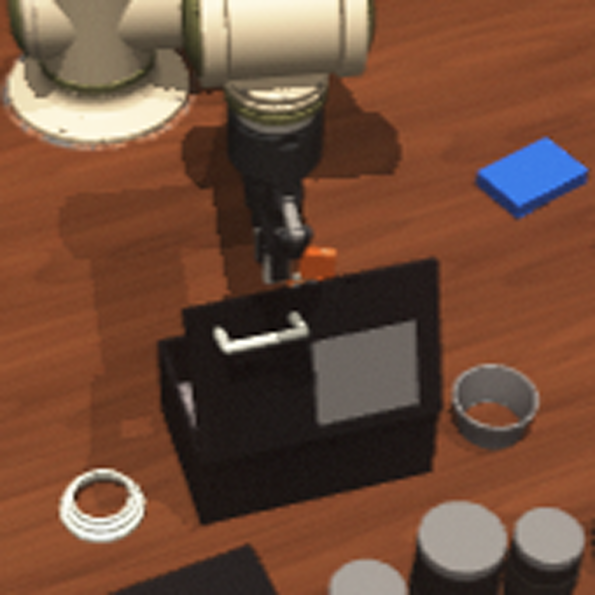

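```bash
python3 -c "
from h import *
print(ticket.close_job())"
```

```text
the job is handed in; nothing more can be done
None
```

The latch knob was turned anticlockwise about 1.15 rad into its second notch, where the top camera showed it dropped home. The lid is open at about 70° and holding by itself, nothing else was touched, and the job was handed in at about 18.6 s.

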